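Set and check the portion stop of a batter dispenser

TASK

Set the batter dispenser for small portions: push its stop pin fully in, then press the hand lever in with the outside of the fingers until it comes up against the stop, short of the grip bar, keep it there for a good second and let it spring all the way back. Only press, gently: do not pinch the lever or the pin, keep the fingers off the grip bar, do not force the lever past its stop, and leave everything else on the worktop where it stands.

Things in the scene. Friction and masses are not known exactly. Their poses are not given: they have to be found in the camera images.
- dispenser: Batter dispenser fixed to the worktop: a steel funnel (rim 160 mm across, at z 0.236, open on top) in a wire stand (foot ring 176 mm across). Origin on the worktop under the funnel's middle, z up. Lever and grip bar are on its -x side, roughly facing the robot; +y is left seen from there. A bracket (28 mm wide, x -0.119 to -0.044, up to z 0.278) on the rim carries lever, bar and pin.
- grip_bar: Black grip bar fixed under the bracket, 24 mm thick at most. Origin at its upper end, at (-0.092, 0, 0.222) of the dispenser; it runs 128 mm downward and outward, 0.36 rad off vertical, to about (-0.137, 0, 0.102). The fingers must not touch it.
- lever: Steel hand lever outside the grip bar: a flat blade 22 mm wide, 6 mm thick, 136 mm long, black pad on its outside. Origin on its pivot, at (-0.105, 0, 0.245) of the dispenser, axis along the dispenser's y. At rest it slopes outward and down, 0.80 rad off vertical, free end at about (-0.20, 0, 0.15). Its outside is free to be pressed. An arm behind the pivot lifts the valve rod in the funnel.
- press_point (a point): Middle of the blade's outside face, 115 mm from the pivot: a good place to press towards the dispenser's +x. Moves with the lever.
- lever_hinge (a joint): Angle of the lever: 0 at rest, growing as it is pressed in towards the bar. With the stop pin fully in it meets the pin at about 0.24 rad (28 mm of travel at press_point), about 30 mm short of the bar; without it the lever goes on to the bar at 0.49. A spring brings it back: at press_point 2 N start it, 6 N reach the stop (fingers dragging along the blade add a few N).
- stop_pin: Stop pin: steel, 8 mm thick, passing sideways through the bracket above the lever's arm, with a black round knob 26 mm across and 14 mm long on its +y (left) end, clear above the rim. Origin on its axis at the knob's inner face, axes parallel to the dispenser's; the axis lies at x -0.060, z 0.265 of the dispenser. At the start it is drawn out to the left.
- knob_end (a point): Middle of the knob's outer (+y) face, which is pushed towards the dispenser's -y. Moves with the pin.
- pin_slide (a joint): How far the pin is pushed in: 0 drawn out, 0.024 m fully in (the knob against its collar). It slides with about 1.5 N of friction and stays where it is left.
- paper_case: Filled paper muffin case, 68 mm across and 36 mm high, under the spout; loose, a bystander. Origin under its middle.
- spice_jar: Spice jar with a cap, 45 mm across and 106 mm high, standing left of the dispenser; loose, a bystander. Origin under its middle.
- small_bottle: Small squeeze bottle, 32 mm across and 87 mm high, standing right of the dispenser; loose, a bystander. Origin under its middle.
- small_bottle_2: A second small squeeze bottle, 32 mm across and 87 mm high, behind the first; loose, a bystander. Origin under its middle.
- kitchen_timer: Round wind-up kitchen timer, 68 mm across and 53 mm high, in front of the dispenser to the left; loose, a bystander. Origin under its middle.
- loose_case: Filled paper muffin case, 68 mm across and 36 mm high, in front of the dispenser to the right; loose, a bystander. Origin under its middle.
- baking_powder: Small carton, 38 x 58 x 86 mm, back left; loose, a bystander. Origin under its middle.

How it is judged:
By the outcome, as a careful person would: the job done as asked, in the order asked, and still so for the second after the job is handed in, with the robot touching nothing.
It also fails if it takes over 58 s, if anything falls off the work surface, if the arm or the gripper's body presses on something with over 40 N, if the wrist force passes 120 N, or if a joint passes its speed limit or range.

ROBOT

A 6-joint arm with a two-finger parallel gripper is mounted at the origin on a cart in front of the work surface, level with it; the furniture and walls round the work are solid. World frame = base frame: x ahead of the robot, y to its left, z up, the work surface at z = 0. Lengths are in m, angles in degrees, forces in N, time in s.
With the tool pointing down it reaches from about 0.3 to 0.75 m from the base axis. Payload 8.5 kg.
Tool frame: the origin (TCP) lies at the very end of the fingers, on their centre line; the grasp point (between the pads) lies 19 mm behind it; z points along the fingers, y is the line along which they close (so a half turn about z gives the same grasp; the last joint's range is limited). The gripper opens to 85 mm and grips with 20 to 120 N. Pads are 22 mm wide; open, the fingers measure 114 mm over their backs; the gripper's body (76 mm by 85 mm) begins 54 mm behind the grasp point. The pads swing forward as they close: fully open they stand 13 mm farther back than shut.
Start: joints at [58.596, 21.807, 74.336, -0, 83.858, -12.336], TCP at [0.18, 0.52, 0.231] pointing down, gripper open.
Joint ranges: [-178.18, 178.18], [-50.72, 133.34], [12.68, 142.11], [-81.47, 261.47], [9.98, 163.14], [-165.26, 165.26]. Speed limits (degrees/s): [136.94, 136.94, 180, 180, 180, 180].

INTERFACE

Orientations are given as a 3x3 rotation matrix whose columns are the frame's x, y, z axes.
In Python, from rig import env, optics, spotter gives the robot as it stands.
- The arm moves only by the shell command python3 -m crank 'ROWS' [FORCE]. ROWS is JSON, one flat list of numbers, 5 for each row, row after row: the finger opening in cm, from 0 to 8.54, then the shift along the tool's x, y, z in cm, then the turn about the tool's z in rad. A call has exactly 8 rows; each row shifts and turns the commanded pose from where the row before left it, along the tool's axes as they then stand; what a row does not reach is not made up. A row lasts 1/12 s, in which the tool goes at most 41.7 mm and 7.16 degrees, less where a joint would pass 70% of its speed; a pose out of reach is approached as far as the arm can. A call is refused whole if a number of a shift passes 4.17 or a number of a turn 0.125, either way. A call with a gripper value outside its range is refused whole. The fingers move at their own pace and stop on an object; FORCE is the grip in N (left out, the last holds). Time passes only in rows, so rows that do not move let the fingers close, or fill a call up. It gives the time, the measured TCP pose, the force, the opening and the grip force at its end, in the units of the state.
- env.observe(): the state, without advancing time (a new reading comes with each control period).
- optics.get_image(name): name is "scene" or "top" or "wrist"; returns a dict with "color" (384x512x3 uint8, red, green, blue), "intrinsics" (3x3 intrinsics, pixels), "pose" (4x4, takes a point from camera to world coordinates). Camera axes: x right, y up, looking along -z (the intrinsics and any distortion apply to the point x, -y, -z); pixel columns grow to the right and rows downward; lengths in m; the calibration is good to about 2 mm. A picture is of the moment at which its call begins. There is no depth.
- env.close_job(): hands the job in; it is judged then, once.
Trained networks look in a picture, given as the dict that the camera call returned (one of the last four; its "shot" number tells which), for a name from the list of things; names that differ only in an ending like _2 or _b are one class to them, and where a whole thing is asked for, a point or a joint stands for the part that bears it (a point fixed in the world has none). Each returns a list of dicts, best first, with "score" (0 to 1); they miss things now and then, are a little off and sometimes report something else, mostly with a low value. They report only what shows in the picture. A call takes as long as a camera call.
- spotter.look_for(picture, query): "at" ([column, row] as shares, 0 to 1, of the picture: columns of its width, rows of its height, amid what is visible of it).
The state is a dict: "time_s": time; "q": joint angles; "qvel": joint speeds; "joint_efforts": joint torques, N m; "position": TCP position; "tool_rot": TCP orientation; "ft_force": force on the tool from outside, world axes, zero at the start; "wrist_torque": the same for the moment, N m; "grip_width": finger opening in m; "gripper_force": force on a finger pad.
Only numpy, scipy, OpenCV 4.12 (cv2) and the standard library are available. Lean on these libraries where they do the work, as an engineer would, in place of code of your own. Each camera call takes 0.05 s, during which the arm holds its last target. There are 200 camera calls.

## Working session

There is one attempt and no reset: what is moved stays moved. The work goes in short steps, Python scripts to look and compute and a shell command to move; the robot and the scene stay as the last step left them, time stands still between calls to the robot, and variables do not carry over. Pictures are saved under pics/ and viewed, at most 10 in all, crops included, and the job is handed in when it is done.

```bash
mkdir -p pics
cat > h.py <<'E'
import numpy as np, cv2
from rig import env, optics, spotter
def pix(p,a): return np.array(a)*[p["color"].shape[1],p["color"].shape[0]]
def proj(p,X):
    T=np.linalg.inv(np.array(p["pose"])); c=T[:3,:3]@np.array(X)+T[:3,3]; c=c*[1,-1,-1]
    u=np.array(p["intrinsics"])@c; return u[:2]/u[2]
def ray(p,uv):
    d=np.linalg.inv(np.array(p["intrinsics"]))@[uv[0],uv[1],1]; d=d*[1,-1,-1]; T=np.array(p["pose"])
    d=T[:3,:3]@d; return T[:3,3],d/np.linalg.norm(d)
def atz(p,uv,z):
    o,d=ray(p,uv); return o+d*(z-o[2])/d[2]
def tri(L):
    A=np.zeros((3,3));b=np.zeros(3)
    for o,d in L:
        M=np.eye(3)-np.outer(d,d);A+=M;b+=M@o
    x=np.linalg.solve(A,b); return x,[np.linalg.norm(np.cross(x-o,d)) for o,d in L]
def save(p,n): cv2.imwrite("pics/"+n,p["color"][:,:,::-1])
E
python3 - <<'E'
from h import *
P={n:optics.get_image(n) for n in("scene","top")}
for n,p in P.items():
    print(n,p.keys(),np.array(p["pose"]).round(3).tolist(),np.array(p["intrinsics"]).round(1).tolist())
for q in "dispenser lever press_point knob_end stop_pin grip_bar paper_case spice_jar small_bottle kitchen_timer loose_case baking_powder".split():
    for n,p in P.items():
        for r in spotter.look_for(p,q)[:3]: print(q,n,pix(p,r["at"]).round(1),round(r["score"],2))
im=np.hstack([P["scene"]["color"],P["top"]["color"]])
save(P["scene"],"s1.png");save(P["top"],"t1.png")
print(env.observe())
E
```

```text
scene dict_keys(['color', 'intrinsics', 'pose', 'shot']) [[0.665, 0.327, -0.672, -0.232], [-0.747, 0.27, -0.608, -0.727], [-0.018, 0.906, 0.424, 0.664], [0.0, 0.0, 0.0, 1.0]] [[439.6, 0.0, 255.9], [0.0, 439.6, 189.7], [0.0, 0.0, 1.0]]
top dict_keys(['color', 'intrinsics', 'pose', 'shot']) [[0.001, 0.968, -0.251, 0.355], [-1.0, 0.002, 0.006, 0.022], [0.006, 0.251, 0.968, 1.096], [0.0, 0.0, 0.0, 1.0]] [[409.7, 0.0, 254.6], [0.0, 409.7, 195.7], [0.0, 0.0, 1.0]]
dispenser scene [308.3 183.2] 0.95
dispenser scene [280.2 192.3] 0.22
dispenser top [311.  163.7] 0.55
lever scene [282.5 196.1] 0.58
lever top [315.4 216.8] 0.65
press_point scene [278.2 197.9] 0.71
press_point top [319.5 213.4] 0.68
knob_end scene [283.7 156.2] 0.63
knob_end top [293.9 176.8] 0.7
knob_end top [316.3 218.2] 0.49
stop_pin scene [281.1 157.5] 0.61
stop_pin scene [306.2 181. ] 0.27
stop_pin top [290.2 176.5] 0.66
grip_bar scene [288.9 204.2] 0.7
grip_bar top [313.7 222.7] 0.43
paper_case scene [308.4 231.4] 0.78
paper_case top [311.5 159.7] 0.64
paper_case top [311.  219.2] 0.21
spice_jar scene [262.2 199.3] 0.89
s
[... 759 characters left out ...]
8570876e+01, -1.23359173e+01]), 'qvel': array([-0.0572182 ,  0.0127102 , -0.05932743,  0.02267313,  0.02558495,
        0.03202048]), 'joint_efforts': array([-7.85129705e-04, -4.48331201e+01, -2.31462961e+01, -2.50102566e-04,
        5.60479584e-04, -2.07243119e-05]), 'position': array([0.17967823, 0.51980906, 0.23132896]), 'tool_rot': array([[-9.45130293e-01,  3.26693632e-01,  1.30800300e-05],
       [ 3.26693633e-01,  9.45130293e-01,  2.00970497e-05],
       [-5.79675445e-06,  2.32674930e-05, -1.00000000e+00]]), 'ft_force': array([ 0.004806  ,  0.03122889, -0.89457959]), 'wrist_torque': array([-0.0092471 ,  0.02226772, -0.00204675]), 'gripper_force': 0.0, 'grip_width': 0.08509576929906551}
```

View images.

Run:
```python
import cv2,numpy as np
s=cv2.imread("pics/s1.png")[110:310,180:400];t=cv2.imread("pics/t1.png")[110:310,130:390]
cv2.imwrite("pics/c1.png",cv2.resize(s,None,fx=3,fy=3,interpolation=2)[:600]);cv2.imwrite("pics/c2.png",cv2.resize(t,None,fx=3,fy=3,interpolation=2))
```

```text
(no output)
```

View pics/c1.png

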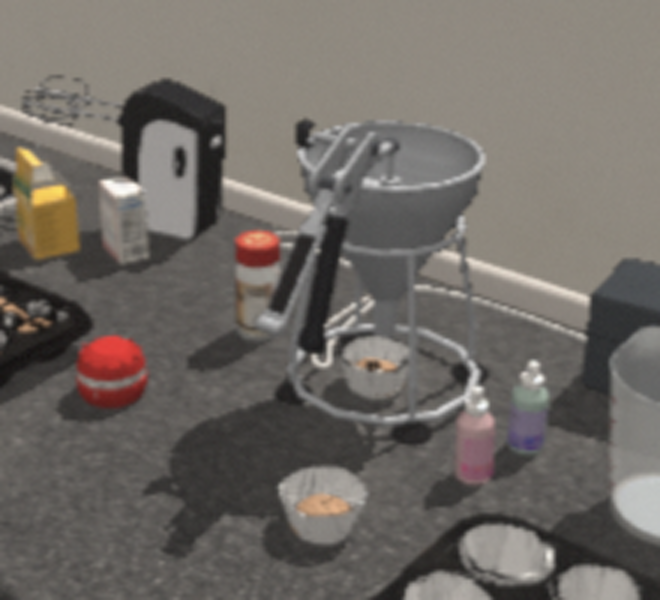

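View pics/c2.png

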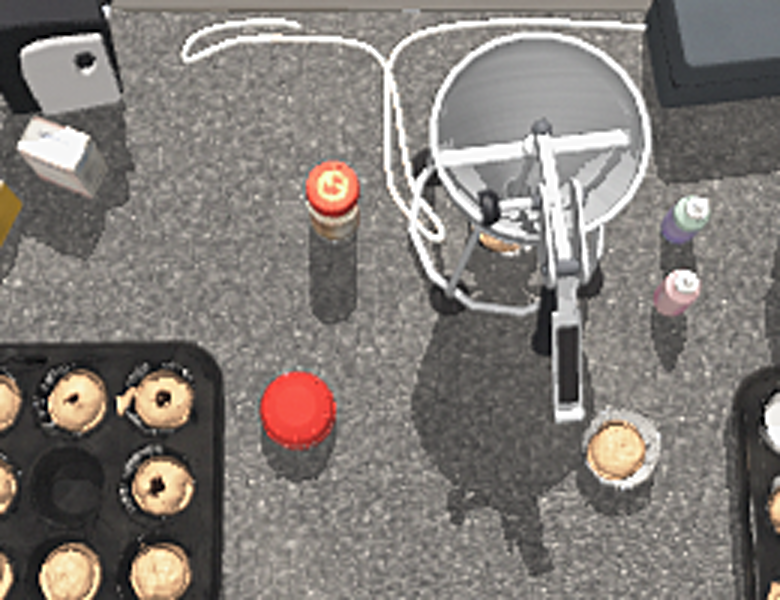

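```bash
cat > fit.py <<'E'
from h import *
from scipy.optimize import least_squares
P={n:optics.get_image(n) for n in("scene","top")}
a=np.linspace(0,2*np.pi,181)
def W(v,X):
    c,s=np.cos(v[2]),np.sin(v[2]); X=np.atleast_2d(X)
    return np.c_[v[0]+c*X[:,0]-s*X[:,1],v[1]+s*X[:,0]+c*X[:,1],X[:,2]]
def res(v):
    r=[]
    rim=W(v,np.c_[.08*np.cos(a),.08*np.sin(a),0*a+.236])
    for n,e in(("top",(274,346.7,121.7)),("scene",(280,341.7,150.5))):
        u=np.array([proj(P[n],x) for x in rim]); f=[u[:,0].min()-e[0],u[:,0].max()-e[1]]
        if e[2] and n=="top": f.append(u[:,1].min()-e[2])
        if n=="scene": f.append(u[:,1].min()-150.5)
        r+=f
    tip=W(v,[-.2025,0,.15])[0]; kn=W(v,[-.06,v[3],.265])[0]
    r+=list(proj(P["top"],tip)-[319.7,247.5])+list(proj(P["scene"],tip)-[270,216.5])
    r+=list(proj(P["top"],kn)-[293.3,179])+list(proj(P["scene"],kn)-[281.7,154])
    return np.array(r)
s=least_squares(res,[.52,-.1,0,.05],x_scale=.01,loss="soft_l1")
print(s.x.round(4),np.degrees(s.x[2]).round(1)); print(res(s.x).round(1))
v=s.x
for nm,X in dict(knob=[-.06,v[3],.265],press=[-.105-.115*np.sin(.8),0,.245-.115*np.cos(.8)],tip=[-.2025,0,.15]).items(): print(nm,W(v,X)[0].round(4))
for n,d in dict(timer=((225.8,247.3),.04),jar=((239,178),.1),bp=((149,163),.08),loose=((336,258),.035),b1=((355,208),.08),b2=((360,182),.08)).items(): print(n,atz(P["top"],*d).round(3))
E
python3 fit.py
```

```text
[ 0.6736 -0.1064  0.1339  0.0514] 7.7
[ 0.1 -0.8 -0.5  0.7 -0.1  0.2 -0.2  1.7  0.2  4.5 -0.6 -0.   1.   0. ]
knob [ 0.6073 -0.0635  0.265 ]
press [ 0.4878 -0.1314  0.1649]
tip [ 0.4729 -0.1334  0.15  ]
timer [0.491 0.09  0.04 ]
jar [0.66  0.056 0.1  ]
bp [0.706 0.292 0.08 ]
loose [ 0.465 -0.194  0.035]
b1 [ 0.587 -0.24   0.08 ]
b2 [ 0.656 -0.257  0.08 ]
```

```bash
python3 -m crank '[0,-2.4,-1.5,-0.15,0, 0,-2.4,-1.5,-0.15,0, 0,-2.4,-1.5,-0.15,0, 0,-2.4,-1.5,-0.15,0, 0,-2.4,-1.5,-0.15,0, 0,-2.4,-1.5,-0.15,0, 0,-2.4,-1.5,-0.15,0, 0,-2.4,-1.5,-0.15,0]' 20
python3 -m crank '[0,-2.4,-1.5,-0.15,0, 0,-2.4,-1.5,-0.15,0, 0,-2.4,-1.5,-0.15,0, 0,-2.4,-1.5,-0.15,0, 0,-2.4,-1.5,-0.15,0, 0,-2.4,-1.5,-0.15,0, 0,-2.4,-1.5,-0.15,0, 0,-2.4,-1.5,-0.15,0]'
python3 -m crank '[0,0,0,0,-0.12, 0,0,0,0,-0.12, 0,0,0,0,-0.12, 0,0,0,0,-0.108, 0,0,0,0,0, 0,0,0,0,0, 0,0,0,0,0, 0,0,0,0,0]'
```

```text
time_s: 2.07
position: [0.3226, 0.3425, 0.2435]
tool_rot: [[-0.945, 0.327, 0.0], [0.327, 0.945, 0.0], [-0.0, 0.0, -1.0]]
ft_force: [0.6, 0.5, 0.2]
grip_width: 0.0002
gripper_force: 0.0
time_s: 2.73
position: [0.4649, 0.1663, 0.2555]
tool_rot: [[-0.945, 0.327, 0.0], [0.327, 0.945, 0.0], [-0.0, 0.0, -1.0]]
ft_force: [0.5, 0.2, -0.3]
grip_width: -0.0002
gripper_force: 0.0
time_s: 3.4
position: [0.4642, 0.1676, 0.2553]
tool_rot: [[-0.991, -0.133, 0.0], [-0.133, 0.991, -0.0], [-0.0, -0.0, -1.0]]
ft_force: [-0.4, -0.1, -0.8]
grip_width: -0.0003
gripper_force: 0.0
```

```bash
python3 -m crank '[0,-1.59,-2.88,0,0, 0,-1.59,-2.88,0,0, 0,-1.59,-2.88,0,0, 0,-1.59,-2.88,0,0, 0,-1.59,-2.88,0,0, 0,-1.59,-2.88,0,0, 0,-1.59,-2.88,0,0, 0,0,0,0,0]'
python3 - <<'E'
from h import *
P={n:optics.get_image(n) for n in("top","scene","wrist")}
t=P["top"]["color"][120:270,240:400];s=P["scene"]["color"][100:250,220:380]
w=cv2.resize(P["wrist"]["color"],(400,300))
im=np.vstack([np.hstack([cv2.resize(t,(400,300)),cv2.resize(s,(400,300))]),np.hstack([w,w*0])])
cv2.imwrite("pics/c3.png",im[:,:,::-1])
L=[]
for n in P:
    for r in spotter.look_for(P[n],"knob_end")[:1]: print(n,pix(P[n],r["at"]).round(1),r["score"])
print(env.observe()["position"])
E
```

```text
time_s: 4.07
position: [0.604, -0.0218, 0.254]
tool_rot: [[-0.992, -0.129, -0.0], [-0.129, 0.992, -0.001], [0.0, -0.001, -1.0]]
ft_force: [0.2, 0.3, -0.4]
grip_width: -0.0001
gripper_force: 0.0
top [294.1 177.3] 0.62
scene [279.7 156.4] 0.62
wrist [156.4 254.7] 0.82
[ 0.60122331 -0.01624377  0.25568424]
```

View pics/c3.png

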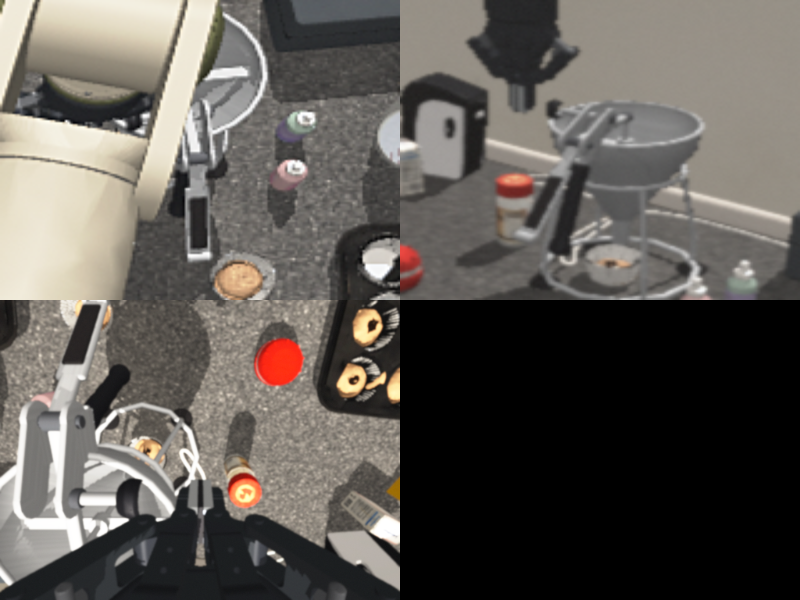

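Run:
```python
from h import *
p=optics.get_image("wrist")
D=[.6736,-.1064];c,s=np.cos(.1339),np.sin(.1339)
def dp(x): d=x[:2]-D; return (np.array([c*d[0]+s*d[1],-s*d[0]+c*d[1]])).round(4)
k=1.28
for nm,uv,z in(("knob outer",(146*k,198*k),.265),("knob inner",(120*k,198*k),.265),("lever end L",(64*k,62*k),.15),("lever end R",(86*k,66*k),.15),("pivot bolt",(80*k,123*k),.245),("jar",(245*k,190*k),.106)):
    x=atz(p,uv,z); print(nm,x.round(4),dp(x))
x=env.observe()["position"];print(x,dp(x),proj(p,x)/k)
```

```text
knob outer [ 0.6058 -0.05    0.265 ] [-0.0596  0.065 ]
knob inner [ 0.6081 -0.0663  0.265 ] [-0.0596  0.0485]
lever end L [ 0.5338 -0.1615  0.15  ] [-0.1459 -0.036 ]
lever end R [ 0.5346 -0.1399  0.15  ] [-0.1422 -0.0147]
pivot bolt [ 0.568  -0.1005  0.245 ] [-0.1038  0.0199]
jar [0.6696 0.0559 0.106 ] [0.0177 0.1614]
[ 0.60124178 -0.01622438  0.25573004] [-0.0597  0.099 ] [199.63725638 191.08972768]
```

```bash
python3 -m crank '[0,0,-0.3,0.1,0, 0,0,-0.3,0.1,0, 0,0,-0.3,0.1,0, 0,0,-0.3,0.1,0, 0,0,-0.3,0,0, 0,0,-0.3,0,0, 0,0,-0.3,0,0, 0,0,-0.3,0,0]'
python3 -m crank '[0,0,-0.2,0,0, 0,0,-0.2,0,0, 0,0,-0.2,0,0, 0,0,-0.2,0,0, 0,0,-0.2,0,0, 0,0,0,0,0, 0,0,0,0,0, 0,0,0,0,0]'
```

```text
time_s: 5.08
position: [0.6049, -0.0413, 0.2513]
tool_rot: [[-0.991, -0.135, -0.0], [-0.135, 0.991, 0.0], [-0.0, 0.0, -1.0]]
ft_force: [-0.1, 1.4, -0.4]
grip_width: 0.0002
gripper_force: 0.8
time_s: 5.75
position: [0.6063, -0.0511, 0.2513]
tool_rot: [[-0.991, -0.135, 0.0], [-0.135, 0.991, -0.0], [-0.0, -0.0, -1.0]]
ft_force: [0.1, 0.4, -1.5]
grip_width: -0.0001
gripper_force: 0.0
```

```bash
python3 -m crank '[0,0,-0.1,0,0, 0,0,-0.1,0,0, 0,0,-0.1,0,0, 0,0,-0.1,0,0, 0,0,-0.1,0,0, 0,0,-0.1,0,0, 0,0,-0.1,0,0, 0,0,-0.1,0,0]'
python3 - <<'E'
from h import *
p=optics.get_image("wrist"); cv2.imwrite("pics/c4.png",p["color"][200:384,0:400][:,:,::-1])
E
```

```text
time_s: 6.42
position: [0.6073, -0.0589, 0.2513]
tool_rot: [[-0.991, -0.135, -0.0], [-0.135, 0.991, 0.0], [0.0, 0.0, -1.0]]
ft_force: [-0.1, 1.7, 0.4]
grip_width: -0.0003
gripper_force: 0.8
```

View pics/c4.png

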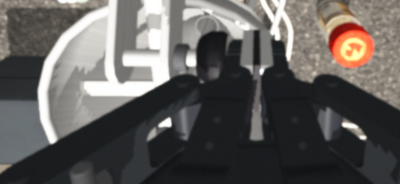

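```bash
python3 -m crank '[0,0,-0.1,0,0, 0,0,-0.1,0,0, 0,0,-0.1,0,0, 0,0,-0.1,0,0, 0,0,-0.1,0,0, 0,0,0,0,0, 0,0,0,0,0, 0,0,0,0,0]'
python3 - <<'E'
from h import *
p=optics.get_image("wrist"); cv2.imwrite("pics/c5.png",cv2.resize(p["color"][200:300,100:300],None,fx=3,fy=3)[:,:,::-1])
E
```

```text
time_s: 7.13
position: [0.6079, -0.0633, 0.2514]
tool_rot: [[-0.991, -0.135, -0.0], [-0.135, 0.991, 0.001], [0.0, 0.001, -1.0]]
ft_force: [-1.3, 5.2, 1.0]
grip_width: -0.0002
gripper_force: 2.6
```

View pics/c5.png

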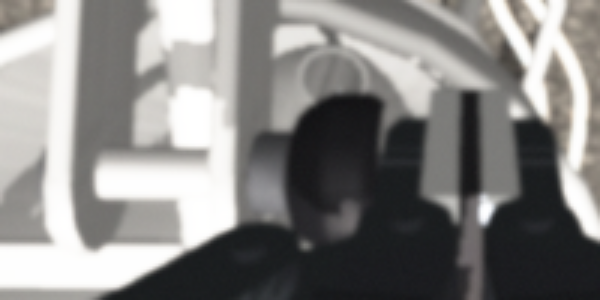

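```bash
python3 -m crank '[0,0,-0.1,0,0, 0,0,-0.05,0,0, 0,0,0,0,0, 0,0,0,0,0, 0,0,0,0,0, 0,0,0,0,0, 0,0,0,0,0, 0,0,0,0,0]'
```

```text
time_s: 7.85
position: [0.6079, -0.0634, 0.2514]
tool_rot: [[-0.991, -0.136, -0.001], [-0.136, 0.991, 0.003], [0.0, 0.003, -1.0]]
ft_force: [-1.1, 11.0, 1.0]
grip_width: -0.0001
gripper_force: 5.7
```

```bash
python3 -m crank '[0,0,1,0,0, 0,0,2,0,0, 0,0,2,0,0, 0,2,0,0,0, 0,2.5,-1,0,0, 0,2.5,-1,0,0, 0,2.5,-1,0,0, 0,2.5,-1,0,0]'
python3 -m crank '[0,2.5,-1,0,0, 0,2.5,-1,0,0, 0,1,-1.3,0,0, 0,0,-1.4,0,0, 0,0,-1.4,1,0, 0,0,0,2,0, 0,0,0,2,0, 0,0,0,1,0]'
python3 - <<'E'
from h import *
D=[.6736,-.1064];c,s=np.cos(.1339),np.sin(.1339)
x=env.observe()["position"];d=x[:2]-D; print(x,[c*d[0]+s*d[1],-s*d[0]+c*d[1]])
P={n:optics.get_image(n) for n in("top","scene","wrist")}
t=P["top"]["color"][120:270,240:400];s=P["scene"]["color"][120:270,200:360]
w=cv2.resize(P["wrist"]["color"],(400,300))
im=np.vstack([np.hstack([cv2.resize(t,(400,300)),cv2.resize(s,(400,300))]),np.hstack([w,cv2.resize(P["wrist"]["color"][150:270,150:310],(400,300))])])
cv2.imwrite("pics/c6.png",im[:,:,::-1])
E
```

```text
time_s: 8.52
position: [0.4868, -0.0721, 0.2513]
tool_rot: [[-0.991, -0.135, 0.0], [-0.135, 0.991, -0.001], [-0.0, -0.001, -1.0]]
ft_force: [-0.2, -0.7, -0.4]
grip_width: 0.0003
gripper_force: 0.0
time_s: 9.18
position: [0.4362, -0.1403, 0.1886]
tool_rot: [[-0.991, -0.134, -0.003], [-0.134, 0.991, 0.001], [0.003, 0.001, -1.0]]
ft_force: [-0.6, -0.6, -0.3]
grip_width: -0.0002
gripper_force: 0.0
[ 0.43615562 -0.14028024  0.18855684] [np.float64(-0.23984198744684543), np.float64(-0.0018780899008883703)]
```

View pics/c6.png

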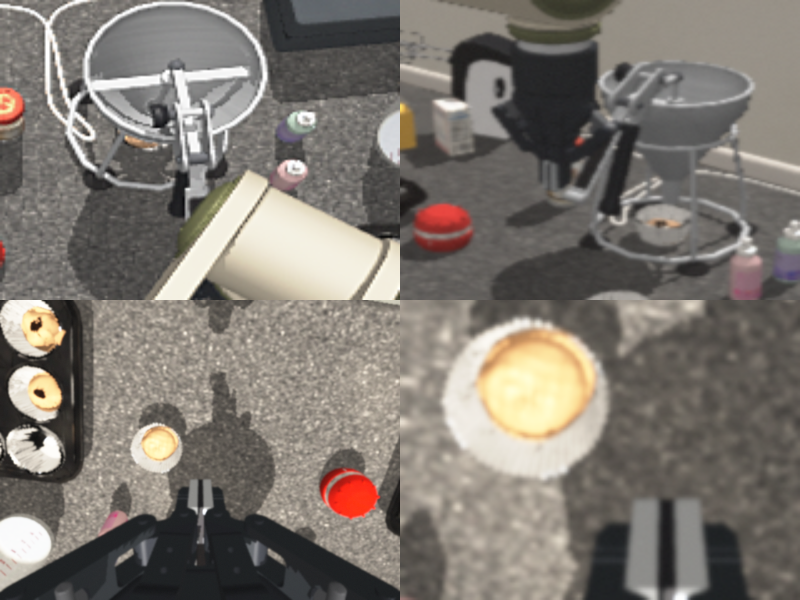

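```bash
python3 -m crank '[0,0,0.2,0.6,0, 0,0,0,0.6,0, 0,0,0,0.6,0, 0,-0.6,0,0,0, 0,-0.6,0,0,0, 0,-0.6,0,0,0, 0,-0.5,0,0,0, 0,0,0,0,0]'
python3 -m crank '[0,-0.2,0,0,0, 0,-0.2,0,0,0, 0,-0.2,0,0,0, 0,-0.2,0,0,0, 0,-0.1,0,0,0, 0,0,0,0,0, 0,0,0,0,0, 0,0,0,0,0]'
```

```text
time_s: 10.0
position: [0.4604, -0.135, 0.1735]
tool_rot: [[-0.991, -0.135, 0.001], [-0.135, 0.991, -0.0], [-0.001, -0.0, -1.0]]
ft_force: [0.4, -0.3, 0.1]
grip_width: 0.0003
gripper_force: 0.0
time_s: 10.67
position: [0.4681, -0.1338, 0.1733]
tool_rot: [[-0.991, -0.135, -0.0], [-0.135, 0.991, 0.0], [0.0, 0.0, -1.0]]
ft_force: [0.3, 0.8, -0.1]
grip_width: -0.0002
gripper_force: 0.0
```

```bash
python3 -m crank '[0,-0.15,0,0,0, 0,-0.15,0,0,0, 0,-0.15,0,0,0, 0,-0.15,0,0,0, 0,0,0,0,0, 0,0,0,0,0, 0,0,0,0,0, 0,0,0,0,0]'
python3 -m crank '[0,-0.1,0,0.08,0, 0,-0.1,0,0.08,0, 0,-0.1,0,0.08,0, 0,-0.1,0,0.08,0, 0,-0.1,0,0.08,0, 0,0,0,0,0, 0,0,0,0,0, 0,0,0,0,0]'
```

```text
time_s: 11.33
position: [0.474, -0.133, 0.1733]
tool_rot: [[-0.991, -0.135, -0.0], [-0.135, 0.991, 0.0], [0.0, 0.0, -1.0]]
ft_force: [0.1, 0.2, 0.3]
grip_width: 0.0001
gripper_force: 0.0
time_s: 12.0
position: [0.4788, -0.1323, 0.1692]
tool_rot: [[-0.991, -0.135, -0.001], [-0.135, 0.991, 0.0], [0.001, 0.0, -1.0]]
ft_force: [-2.3, -1.1, 0.0]
grip_width: 0.0001
gripper_force: 1.0
```

```bash
python3 -m crank '[0,-0.15,0,0.12,0, 0,-0.15,0,0.12,0, 0,-0.15,0,0.12,0, 0,-0.15,0,0.12,0, 0,-0.15,0,0.12,0, 0,-0.15,0,0.12,0, 0,0,0,0,0, 0,0,0,0,0]'
python3 -m crank '[0,-0.1,0,0.08,0, 0,-0.1,0,0.08,0, 0,-0.1,0,0.08,0, 0,-0.1,0,0.08,0, 0,0,0,0,0, 0,0,0,0,0, 0,0,0,0,0, 0,0,0,0,0]'
python3 - <<'E'
from h import *
P={n:optics.get_image(n) for n in("top","scene")}
im=np.hstack([cv2.resize(P[n]["color"][a:a+90,b:b+120],(400,300),interpolation=2) for n,a,b in(("top",170,260),("scene",140,230))])
cv2.imwrite("pics/c7.png",im[:,:,::-1])
E
```

```text
time_s: 12.67
position: [0.4878, -0.131, 0.1618]
tool_rot: [[-0.991, -0.135, -0.001], [-0.135, 0.991, 0.0], [0.001, 0.0, -1.0]]
ft_force: [-6.2, -1.7, 0.3]
grip_width: 0.0002
gripper_force: 2.0
time_s: 13.33
position: [0.4915, -0.1305, 0.1587]
tool_rot: [[-0.991, -0.135, -0.001], [-0.135, 0.991, 0.0], [0.001, 0.0, -1.0]]
ft_force: [-6.7, -1.7, -0.5]
grip_width: -0.0001
gripper_force: 2.4
```

View pics/c7.png

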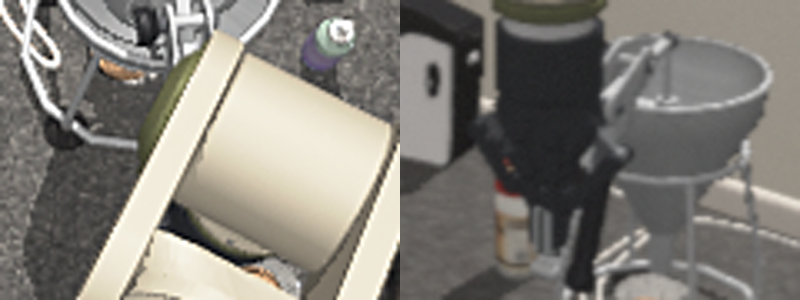

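```bash
python3 -m crank '[0,-0.1,0,0.1,0, 0,-0.1,0,0.1,0, 0,-0.1,0,0.1,0, 0,-0.1,0,0.1,0, 0,0,0,0,0, 0,0,0,0,0, 0,0,0,0,0, 0,0,0,0,0]'
python3 -m crank '[0,-0.1,0,0.1,0, 0,-0.1,0,0.1,0, 0,0,0,0,0, 0,0,0,0,0, 0,0,0,0,0, 0,0,0,0,0, 0,0,0,0,0, 0,0,0,0,0]'
```

```text
time_s: 14.1
position: [0.4959, -0.13, 0.1551]
tool_rot: [[-0.991, -0.135, 0.0], [-0.135, 0.991, 0.0], [-0.0, -0.0, -1.0]]
ft_force: [-4.6, 0.6, 3.2]
grip_width: -0.0002
gripper_force: 2.9
time_s: 14.77
position: [0.4983, -0.1297, 0.1533]
tool_rot: [[-0.991, -0.135, 0.001], [-0.135, 0.991, -0.0], [-0.001, -0.0, -1.0]]
ft_force: [-3.8, 0.1, 4.4]
grip_width: 0.0001
gripper_force: 3.1
```

```bash
python3 -m crank '[0,-0.1,0,0.08,0, 0,-0.1,0,0.08,0, 0,0,0,0,0, 0,0,0,0,0, 0,0,0,0,0, 0,0,0,0,0, 0,0,0,0,0, 0,0,0,0,0]'
```

```text
time_s: 15.43
position: [0.4997, -0.1295, 0.1522]
tool_rot: [[-0.991, -0.135, 0.0], [-0.135, 0.991, -0.001], [-0.0, -0.001, -1.0]]
ft_force: [-9.2, 1.7, 11.3]
grip_width: 0.0004
gripper_force: 6.5
```

```bash
python3 -m crank '[0,0.03,0,-0.03,0, 0,0,0,0,0, 0,0,0,0,0, 0,0,0,0,0, 0,0,0,0,0, 0,0,0,0,0, 0,0,0,0,0, 0,0,0,0,0]'
python3 -m crank '[0,0,0,0,0, 0,0,0,0,0, 0,0,0,0,0, 0,0,0,0,0, 0,0,0,0,0, 0,0,0,0,0, 0,0,0,0,0, 0,0,0,0,0]'
python3 -m crank '[0,0,0,0,0, 0,0,0,0,0, 0,0,0,0,0, 0,0,0,0,0, 0,0,0,0,0, 0,0,0,0,0, 0,0,0,0,0, 0,0,0,0,0]'
```

```text
time_s: 16.1
position: [0.4995, -0.1296, 0.1524]
tool_rot: [[-0.991, -0.135, 0.0], [-0.135, 0.991, -0.001], [-0.0, -0.001, -1.0]]
ft_force: [-8.2, 0.2, 10.6]
grip_width: 0.0001
gripper_force: 6.0
time_s: 16.77
position: [0.4995, -0.1296, 0.1524]
tool_rot: [[-0.991, -0.135, 0.0], [-0.135, 0.991, -0.001], [-0.0, -0.001, -1.0]]
ft_force: [-8.0, 0.7, 10.4]
grip_width: -0.0003
gripper_force: 6.0
time_s: 17.43
position: [0.4995, -0.1295, 0.1524]
tool_rot: [[-0.991, -0.135, 0.0], [-0.135, 0.991, -0.001], [-0.0, -0.001, -1.0]]
ft_force: [-7.9, 0.6, 11.0]
grip_width: 0.0
gripper_force: 6.0
```

```bash
python3 -m crank '[0,0.3,0,-0.25,0, 0,0.4,0,-0.35,0, 0,0.4,0,-0.35,0, 0,0.5,0,-0.4,0, 0,0.5,0,-0.4,0, 0,0.5,0,-0.4,0, 0,1,0,-0.5,0, 0,1,0,-0.5,0]'
python3 -m crank '[0,2,0,0,0, 0,2,0,0,0, 0,2,0,0,0, 0,2,2,-1,0, 0,0,3,-2,0, 0,0,3,-2,0, 0,0,3,-2,0, 0,0,3,0,0]'
python3 -m crank '[0,0,3,0,0, 0,0,3,0,0, 0,0,3,0,0, 0,0,0,0,0, 0,0,0,0,0, 0,0,0,0,0, 0,0,0,0,0, 0,0,0,0,0]'
python3 - <<'E'
from h import *
P={n:optics.get_image(n) for n in("top","scene")}
im=np.hstack([cv2.resize(P[n]["color"][a:a+200,b:b+220],(400,364),interpolation=2) for n,a,b in(("top",110,190),("scene",110,180))])
cv2.imwrite("pics/c8.png",im[:,:,::-1])
for q in "press_point knob_end kitchen_timer loose_case small_bottle spice_jar paper_case".split():
    for n in P: print(q,n,[pix(P[n],r["at"]).round(1).tolist() for r in spotter.look_for(P[n],q)[:2]])
E
```

```text
time_s: 18.1
position: [0.4533, -0.1358, 0.1835]
tool_rot: [[-0.991, -0.135, 0.0], [-0.135, 0.991, -0.0], [-0.0, -0.0, -1.0]]
ft_force: [-0.3, -0.8, 0.3]
grip_width: 0.0001
gripper_force: 0.0
time_s: 18.77
position: [0.3559, -0.0072, 0.2564]
tool_rot: [[-0.991, -0.134, 0.006], [-0.134, 0.991, -0.002], [-0.006, -0.003, -1.0]]
ft_force: [0.9, 0.1, -0.0]
grip_width: 0.0001
gripper_force: 0.0
time_s: 19.43
position: [0.3439, 0.0805, 0.2531]
tool_rot: [[-0.991, -0.133, 0.0], [-0.133, 0.991, -0.0], [-0.0, -0.0, -1.0]]
ft_force: [0.7, 0.1, -0.4]
grip_width: 0.0002
gripper_force: 0.0
press_point top [[321.1, 212.8]]
press_point scene [[278.8, 202.0]]
knob_end top [[302.9, 173.7]]
knob_end scene [[287.9, 157.8], [280.3, 195.5]]
kitchen_timer top [[224.9, 248.7], [313.0, 220.6]]
kitchen_timer scene [[214.4, 233.0]]
loose_case top [[335.5, 258.4], [226.6, 249.6]]
loose_case scene []
small_bottle top [[354.8, 210.0], [361.4, 180.3]]
small_bottle scene [[337.4, 256.0], [353.7, 248.8]]
spice_jar top [[238.0, 179.4], [151.5, 165.0]]
spice_jar scene [[261.3, 202.1], [214.8, 231.2]]
paper_case top [[294.9, 192.4]]
paper_case scene [[303.5, 231.0]]
```

View pics/c8.png

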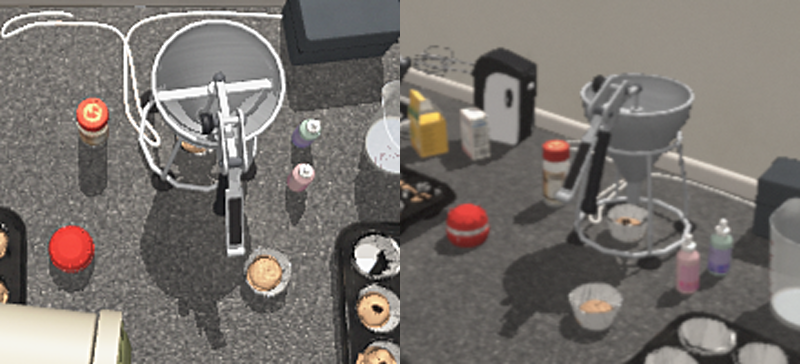

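The knob (206,125 in the left half of the picture) is in against the bracket. The lever end (235,248) is back where it started, and nothing else has moved.

```bash
python3 -c "from rig import env; print(env.close_job())"
```

```text
the job is handed in; nothing more can be done
None
```

The job is handed in: the stop pin is fully in, the lever was pressed to its stop at about 13 N, held there for about 2 s, then let spring all the way back; the last pictures show nothing else moved.

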